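# Get the stapler out from behind the tea canisters

## Task

Stand all three tea canisters from the desk tidy upright in the yellow tray, leaving the stapler where it is; once they are all there, take the stapler out and lay it flat in the middle of the open account book, its length along the book's long side. Then put each canister back upright, centred on the coaster of its own colour, and never let a canister topple.

Things in the scene. Friction and masses are not known exactly. Their poses are not given: they have to be found in the camera images.
- tin_red: tea canister, red with a red lid and a white label band: an upright cylinder, 56 mm diameter, 130 mm tall, about 180 g, loose. Origin: centre of its underside; z up. Starts upright on the red coaster.
- tin_blue: tea canister, blue with a blue lid and a white label band: an upright cylinder, 56 mm diameter, 130 mm tall, about 180 g, loose. Origin: centre of its underside; z up. Starts upright on the blue coaster.
- tin_green: tea canister, green with a green lid and a white label band: an upright cylinder, 56 mm diameter, 130 mm tall, about 180 g, loose. Origin: centre of its underside; z up. Starts upright on the green coaster.
- coaster_red: red square coaster, 72 x 72 x 3 mm, fixed to the floor of the desk tidy: home of the red canister. Origin: centre of its underside (top face 3 mm above), sides along the tidy's x and y. The three coasters lie in one row along the tidy's y, 83 mm apart, 45 mm nearer to the tidy's open front than its origin, in any colour order.
- coaster_blue: blue square coaster, 72 x 72 x 3 mm, fixed to the floor of the desk tidy: home of the blue canister. Origin: centre of its underside (top face 3 mm above), sides along the tidy's x and y. The three coasters lie in one row along the tidy's y, 83 mm apart, 45 mm nearer to the tidy's open front than its origin, in any colour order.
- coaster_green: green square coaster, 72 x 72 x 3 mm, fixed to the floor of the desk tidy: home of the green canister. Origin: centre of its underside (top face 3 mm above), sides along the tidy's x and y. The three coasters lie in one row along the tidy's y, 83 mm apart, 45 mm nearer to the tidy's open front than its origin, in any colour order.
- stapler: black desk stapler with steel magazine, loose, about 200 g: 140 mm long (its x), 36 mm wide (its y; top arm 34 mm), 48 mm tall, centre of its length near the centre of mass. Origin: centre of its underside; z up. Lies behind the row of canisters, its length roughly along the tidy's y, about 16 mm behind them and 45 mm in front of the tidy's back wall.
- tidy: plywood desk tidy, an open-topped shallow box with no front wall, fixed: 170 mm deep (its x, open side towards -x, the robot), 262 mm wide (its y); floor 10 mm thick, side and back walls 6 mm thick and 45 mm high above the table. Origin: centre of its underside. A small tape roll and an orange clip box, 22 mm high at most, stand in its rear corners, 100 mm either side of the middle.
- tray: yellow plastic tray, the side area, fixed: 270 mm (its x) by 110 mm (its y), open at the top, walls 28 mm high and 5 mm thick, floor 5 mm thick. Origin: centre of its underside. Three canisters fit in one row along its x, for instance 85 mm apart.
- book: open account book with a red cover and white ruled pages, lying flat, fixed: 210 mm (its x, across both pages) by 148 mm (its y), top of the pages 12 mm above the table. Origin: centre of its underside.

How it is judged:
By the outcome, as a careful person would: the job done as asked, in the order asked, and still so for the second after the job is handed in, with the robot touching nothing.
It also fails if it takes over 136 s, if anything falls off the work surface, if the arm or the gripper's body presses on something with over 40 N, if the wrist force passes 120 N, or if a joint passes its speed limit or range.

## Robot

A 6-joint arm with a two-finger parallel gripper is mounted at the origin on the work surface. World frame = base frame: x ahead of the robot, y to its left, z up, the work surface at z = 0. Lengths are in mm, angles in rad, forces in N, time in s.
With the tool pointing down it reaches from about 250 to 775 mm from the base axis. Payload 4 kg.
Tool frame: the origin (TCP) lies on the centre line of the jaws, within the pads' length; the fingertips stand 8 mm ahead of it and the grasp point (between the pads) lies 11 mm behind it; z points along the fingers, y is the line along which they close (so a half turn about z gives the same grasp; the last joint's range is limited). The gripper opens to 85 mm and grips with 20 to 120 N. Pads are 22 mm wide; open, the fingers measure 114 mm over their backs; the gripper's body (76 mm by 85 mm) begins 54 mm behind the grasp point. The pads swing forward as they close: fully open they stand 13 mm farther back than shut.
Start: joints at [1.222, 0.087, 1.371, -0, 1.684, -0.103], TCP at [133.841, 533.482, 239.341] pointing down, gripper open.
Joint ranges: [-3.1, 3.1], [-0.76, 2.03], [0.27, 2.55], [-1.08, 4.22], [0.17, 2.65], [-2.57, 2.57]. Speed limits (rad/s): [2.79, 2.79, 3.14, 3.14, 3.14, 3.14].

## Interface

Orientations are given as [roll, pitch, yaw] about the fixed x, y, z axes, in that order (R = Rz(yaw) Ry(pitch) Rx(roll)).
In Python, from cell import * gives the robot as it stands.
- The arm moves only by the tool send_rows, never from a script. Its argument "series" is a list of rows, each a list of 5 numbers: the finger opening in mm, from 0 to 85.4, then the shift along the world's x, y, z normalised to -1 to 1, where 1 is 30 cm, then the turn about the world's z normalised to -1 to 1, where 1 is pi/2 rad. A call has 1 to 5 rows; each row shifts and turns the commanded pose from where the row before left it; what a row does not reach is not made up. A row lasts 1/10 s, in which the tool goes at most 50 mm and 8.59 degrees, less where a joint would pass 70% of its speed; a pose out of reach is approached as far as the arm can. A call with a number of a shift or a turn outside -1 to 1 is refused whole. A call with a gripper value outside its range is refused whole. The fingers move at their own pace and stop on an object; "force" is the grip in N (left out, the last holds). Time passes only in rows, so rows that do not move let the fingers close. It gives the time, the measured TCP pose, the force, the opening and the grip force at its end, in the units of the state.
- sense(): the state, without advancing time (a new reading comes with each control period).
- get_image(name): name is "scene" or "top" or "wrist"; returns a dict with "pixels" (384x512x3 uint8, red, green, blue), "fovy" (degrees; the focal length in pixels is half the picture's height over the tangent of half this angle, whatever the lens; pixels are square), "cx", "cy" (the principal point, pixels), "T" (4x4, takes a point from camera to world coordinates). Camera axes: x right, y up, looking along -z (the intrinsics and any distortion apply to the point x, -y, -z); pixel columns grow to the right and rows downward; lengths in mm; the calibration is good to about 2 mm. A picture is of the moment at which its call begins. There is no depth.
- sign_off(): hands the job in; it is judged then, once.
The state is a dict: "time_s": time; "joint_pos": joint angles; "qd": joint speeds; "joint_efforts": joint torques, N m; "position": TCP position; "tcp_rot": TCP orientation; "ft_force": force on the tool from outside, world axes, zero at the start; "ft_torque": the same for the moment, N m; "gripper_width": opening from 0.0 (shut) to 1.0 (fully open); "finger_force": force on a finger pad.
Only numpy, scipy, OpenCV 4.12 (cv2) and the standard library are available. Lean on these libraries where they do the work, as an engineer would, in place of code of your own. Each camera call takes 0.05 s, during which the arm holds its last target. There are 200 camera calls.

## Working session

There is one attempt and no reset: what is moved stays moved. The work goes in short steps, Python scripts to look and compute and a tool call to move; the robot and the scene stay as the last step left them, time stands still between calls to the robot, and variables do not carry over. Pictures are saved under pics/ and viewed, at most 14 in all, crops included, and the job is handed in when it is done.

Besides the shell and the picture viewer there is one more tool, called after "Emit:" in YAML: its name, and indented under it one key for each argument. send_rows: Moves the arm, as the interface text tells. Scaled input: -1 to 1 covers 30 cm each way for a shift and pi/2 rad each way for a turn. Its arguments: {"type":"object","properties":{"series":{"type":"array"},"force":{"type":"number"}},"required":["series"]}

```bash
ls; mkdir -p pics; python3 - <<'E'
from cell import *
import cv2, numpy as np
s=sense(); print(s)
for n in ("scene","top"):
    i=get_image(n); cv2.imwrite(f"pics/{n}0.png",cv2.cvtColor(i["pixels"],cv2.COLOR_RGB2BGR))
    print(n,[ (k,v) for k,v in i.items() if k!="pixels"])
E
```

```text
pics
{'time_s': 0.0, 'joint_pos': array([ 1.22186179e+00,  8.79604281e-02,  1.37227570e+00, -4.29920386e-06,
        1.68360266e+00, -1.03128992e-01]), 'qd': array([-2.96797441e-04,  5.13000742e-05, -1.38991026e-03,  2.33219361e-04,
        1.55238082e-03,  6.99794307e-04]), 'joint_efforts': array([-3.13618266e-04, -3.51850998e+01, -3.13281226e+01, -1.96408332e-04,
        1.04366813e-02,  1.47754014e-05]), 'position': array([133.68979066, 533.00290919, 238.12526711]), 'tcp_rot': array([-3.13935802e+00, -2.26980050e-04,  2.89578638e+00]), 'ft_force': array([-0.40643095, -0.1044734 , -0.12214213]), 'ft_torque': array([ 0.00475922, -0.0073795 , -0.04740773]), 'finger_force': 0.0, 'gripper_width': 0.9979714994287087}
scene [('fovy', 50.41236516866522), ('cx', 250.03317720442266), ('cy', 196.7704229577659), ('T', array([[ 8.69471948e-01, -3.65870356e-01,  3.31899704e-01,
         9.04997405e+02],
       [ 4.93645071e-01,  6.68361917e-01, -5.56423302e-01,
        -5.68292225e+02],
       [-1.82503310e-02,  6.47635106e-01,  7.61732036e-01,
         8.25302880e+02],
       [ 0.00000000e+00,  0.00000000e+00,  0.00000000e+00,
         1.00000000e+00]]))]
top [('fovy', 56.75024724934845), ('cx', 262.2724481271696), ('cy', 198.62294521284787), ('T', array([[ 7.32228979e-03,  9.87594253e-01, -1.56856543e-01,
         4.64808250e+02],
       [-9.99964978e-01,  6.59581067e-03, -5.15151374e-03,
         8.09576958e+00],
       [-4.05300930e-03,  1.56888771e-01,  9.87607962e-01,
         7.31806351e+02],
       [ 0.00000000e+00,  0.00000000e+00,  0.00000000e+00,
         1.00000000e+00]]))]
```

View pics/top0.png

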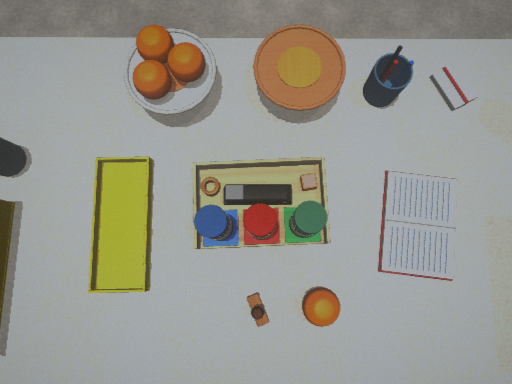

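View pics/scene0.png

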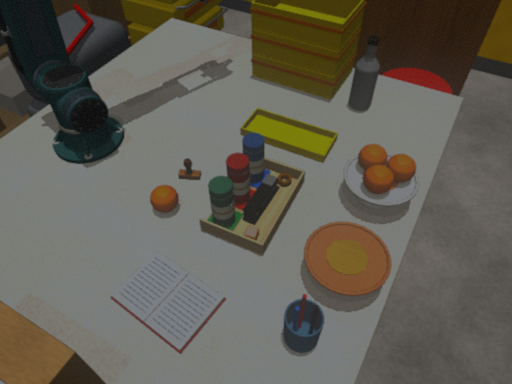

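The top view has a yellow tray at left (columns 92–150, rows 157–292), the tidy in the middle (193–328, 158–248) with blue, red and green tins from left to right. The stapler lies behind them at about (258,194), and the book is at right (380–457, 171–279). Loose items near the robot are the stamp at (258,310) and the orange at (322,307). I'll enlarge this for measuring.

```bash
cat > h.py <<'E'
from cell import *
import cv2, numpy as np
def fk(i): return i["pixels"].shape[0]/2/np.tan(np.radians(i["fovy"])/2)
def unproj(i,uv,z):
    uv=np.atleast_2d(np.asarray(uv,float)); f=fk(i)
    d=np.c_[(uv[:,0]-i["cx"])/f,-(uv[:,1]-i["cy"])/f,-np.ones(len(uv))]@i["T"][:3,:3].T
    o=i["T"][:3,3]; return (o+d*((z-o[2])/d[:,2])[:,None])
def proj(i,p):
    p=np.atleast_2d(p); q=(p-i["T"][:3,3])@i["T"][:3,:3]; f=fk(i)
    return np.c_[i["cx"]-f*q[:,0]/q[:,2],i["cy"]+f*q[:,1]/q[:,2]]
def save(i,n,crop=None,k=1):
    p=cv2.cvtColor(i["pixels"],cv2.COLOR_RGB2BGR)
    if crop: x,y,w,h=crop; p=p[y:y+h,x:x+w]
    cv2.imwrite(n,cv2.resize(p,None,fx=k,fy=k,interpolation=cv2.INTER_CUBIC))
E
python3 - <<'E'
from h import *
i=get_image("top"); save(i,"pics/t1.png",(185,150,150,105),5)
hsv=cv2.cvtColor(i["pixels"],cv2.COLOR_RGB2HSV)
def quad(m,z,name):
    n,l,s,c=cv2.connectedComponentsWithStats(m.astype(np.uint8)); k=1+np.argmax(s[1:,4]); 
    cs,_=cv2.findContours((l==k).astype(np.uint8),0,2); ct=max(cs,key=cv2.contourArea)
    b=cv2.boxPoints(cv2.minAreaRect(ct)); w=unproj(i,b,z)
    print(name,b.round(1).tolist(),w.round(0)[:,:2].tolist(),w.mean(0).round(1),[round(float(np.linalg.norm(w[j]-w[j-1])),1) for j in range(4)],"ang",[round(float(np.arctan2(*(w[j]-w[j-1])[1::-1])),3) for j in range(4)])
H,S,V=hsv[...,0],hsv[...,1],hsv[...,2]
roi=np.zeros(H.shape,bool); roi[140:310,80:170]=1
quad((H>24)&(H<34)&(S>150)&roi,28,"tray")
roi[:]=0; roi[160:290,370:470]=1
quad(((V>185)|(S>120))&roi,12,"book"); print(i["pixels"][225,[370,378,400,440,465]],i["pixels"][165,400])
E
```

```text
tray [[88.30000305175781, 292.0], [94.0999984741211, 154.8000030517578], [149.8000030517578, 157.10000610351562], [144.10000610351562, 294.29998779296875]] [[392.0, 346.0], [665.0, 357.0], [661.0, 242.0], [389.0, 238.0]] [526.7 295.8  28. ] [108.0, 273.3, 114.8, 272.5] ang [1.538, 0.041, -1.607, -3.125]
book [[372.1000061035156, 172.0], [386.0, 171.0], [393.0, 272.0], [379.1000061035156, 273.0]] [[637.0, -215.0], [639.0, -244.0], [434.0, -248.0], [432.0, -221.0]] [ 535.1 -232.2   12. ] [205.2, 28.9, 205.3, 27.6] ang [0.026, -1.494, -3.121, 1.646]
[[165 172 163]
 [162 168 174]
 [162 170 174]
 [164 169 172]
 [160 167 170]] [165 171 173]
```

View pics/t1.png

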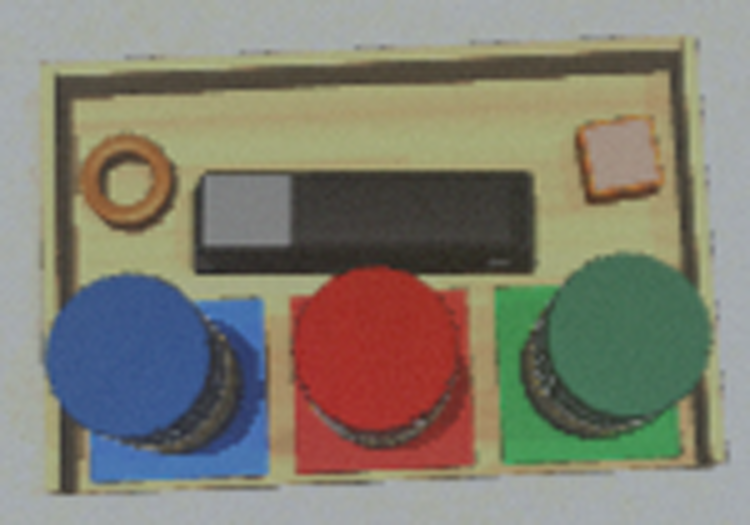

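The crop shows the lid centres at about (129,356) blue, (375,349) red and (629,335) green. The coaster corners are clear, and the stapler body spans (197–534, 172–273) with its magazine nose at left. Next I'll turn these into positions.

```bash
python3 - <<'E'
from h import *
i=get_image("top"); g=lambda P:(np.array(P,float)+.5)/5-.5+[185,150]
for n,c in dict(blue=(129,356),red=(375.5,349),green=(629.5,335)).items():
    print("lid",n,unproj(i,g([c]),143).round(1))
C=unproj(i,g([(91,483),(270,474),(264,298),(297,473),(475,465),(468,290),(291,297),(503,460),(680,456),(496,288)]),13)
print(C[:,:2].round(1).tolist())
for n,a,b in (("blue",0,2),("red",3,5),("red",4,6),("green",8,9)): print("coaster",n,(C[a]+C[b]).round(1)/2)
print("rim",unproj(i,g([(42,63),(690,38)]),45).round(1)[:,:2].tolist(),"front floor",unproj(i,g([(50,492),(722,462)]),10).round(1)[:,:2].tolist())
# stapler top arm corners (z 13? +48 -> 58)
print("stapler top",unproj(i,g([(205,174),(531,173),(530,265),(205,247)]),58).round(1)[:,:2].tolist())
print("stapler base",unproj(i,g([(197,273),(534,272)]),10).round(1)[:,:2].tolist())
B=unproj(i,[(387,171),(457,180),(452,279),(380,272)],12); print("book",B.round(1)[:,:2].tolist(),B.mean(0))
save(i,"pics/b1.png",(370,160,100,130),4.5)
save(get_image("scene"),"pics/s1.png",(195,110,150,145),4)
E
```

```text
lid blue [[520.4  97.1 143. ]]
lid red [[523.3  15.2 143. ]]
lid green [[528.6 -69.3 143. ]]
[[481.5, 130.5], [485.6, 58.7], [556.8, 62.4], [486.1, 47.8], [489.8, -23.6], [560.7, -20.8], [557.3, 51.4], [491.9, -34.8], [494.0, -105.9], [561.6, -32.2]]
coaster blue [519.15  96.4   13.  ]
coaster red [523.4   13.55  13.  ]
coaster red [523.55  13.9   13.  ]
coaster green [527.75 -69.05  13.  ]
rim [[646.4, 150.1], [658.2, -107.9]] front floor [[477.9, 147.4], [491.8, -123.3]]
stapler top [[599.2, 82.7], [600.4, -43.3], [564.5, -42.7], [570.6, 82.0]]
stapler base [[567.3, 90.3], [568.7, -47.9]]
book [[638.8, -246.3], [620.7, -389.6], [420.9, -364.1], [433.4, -222.6]] [ 528.45770705 -305.63411346   12.        ]
```

View pics/b1.png

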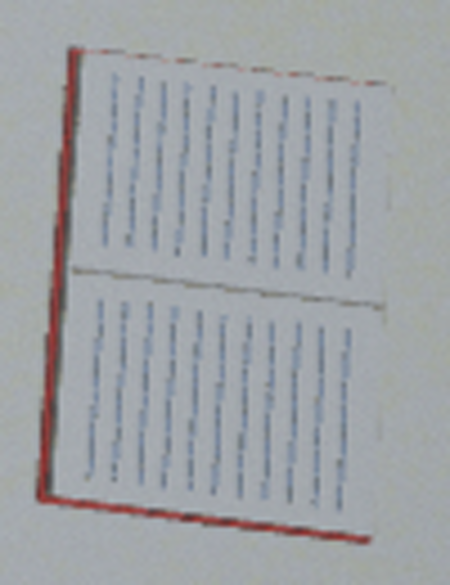

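View pics/s1.png

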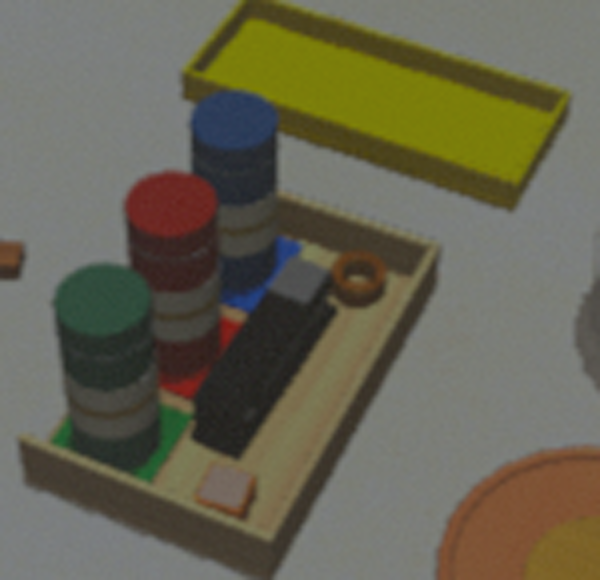

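Measurements agree with the given sizes: the coasters are 83 mm apart, the tidy yaw is about 0.052, and the stapler sits at about (585, 21). I'll move over the blue tin with the jaws closing along x.

Emit:
send_rows:
  series:
    - [85,0.099,-0.112,0,-0.0623]
    - [85,0.099,-0.112,0,-0.0623]
    - [85,0.099,-0.112,0,-0.0623]
    - [85,0.099,-0.112,0,-0.0623]
    - [85,0.099,-0.112,0,-0.0623]
  force: 40

```text
time_s: 0.75
position: [283.1, 364.0, 239.3]
tcp_rot: [3.141, 0.0, 2.403]
ft_force: [0.9, 1.0, 0.1]
gripper_width: 0.997
finger_force: 0.0
```

Emit:
send_rows:
  series:
    - [85,0.099,-0.112,0,-0.0623]
    - [85,0.099,-0.112,0,-0.0623]
    - [85,0.099,-0.112,0,-0.0623]
    - [85,0.099,-0.112,0,-0.0623]
    - [85,0.099,-0.112,0,-0.0623]

```text
time_s: 1.25
position: [431.7, 195.9, 239.4]
tcp_rot: [3.141, -0.0, 1.913]
ft_force: [0.5, 0.2, 1.0]
gripper_width: 0.99
finger_force: 0.0
```

Emit:
send_rows:
  series:
    - [85,0.099,-0.112,0,-0.0623]
    - [85,0.099,-0.112,0,-0.0623]
    - [85,0.099,-0.112,0,-0.0623]
    - [85,0,0,0,0]
    - [85,0,0,0,0]

```text
time_s: 1.75
position: [520.1, 95.9, 238.7]
tcp_rot: [-3.14, -0.001, 1.622]
ft_force: [-0.9, 0.4, 0.2]
gripper_width: 0.994
finger_force: 0.0
```

```bash
python3 - <<'E'
from h import *
from scipy.optimize import least_squares
s=sense(); print(s["position"],s["tcp_rot"],s["time_s"])
i=get_image("top"); save(i,"pics/tray1.png",(80,145,85,160),3.7)
P=(np.array([(76,48),(388,84),(370,541),(38,500)],float)+.5)/4.5-.5+[370,160]
def rect(P,L,W,z):
    W4=unproj(i,P,z)[:,:2]; m=np.array([(L,W),(L,-W),(-L,-W),(-L,W)])/2
    f=lambda q:(m@np.array([[np.cos(q[2]),np.sin(q[2])],[-np.sin(q[2]),np.cos(q[2])]])+q[:2]-W4).ravel()
    r=least_squares(f,[*W4.mean(0),0]); print(r.x.round(3),r.fun.round(1))
rect(P,210,148,12)
w=get_image("wrist"); save(w,"pics/w1.png")
E
```

```text
[520.10610575  95.93708878 238.72281486] [-3.14012062e+00 -5.07955191e-04  1.62209633e+00] 1.75
[ 5.29956e+02 -3.03816e+02 -1.19000e-01] [ 2.6  2.5  1.1 -2.3 -2.4 -1.2 -1.3  1. ]
```

View pics/tray1.png

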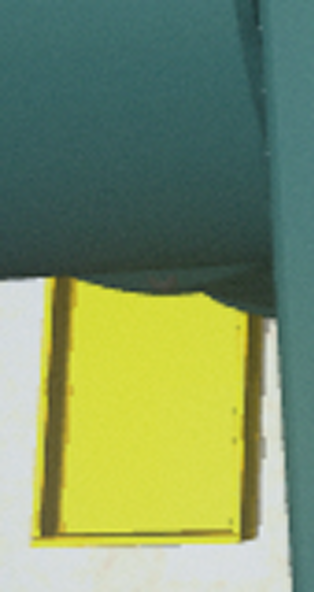

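View pics/w1.png

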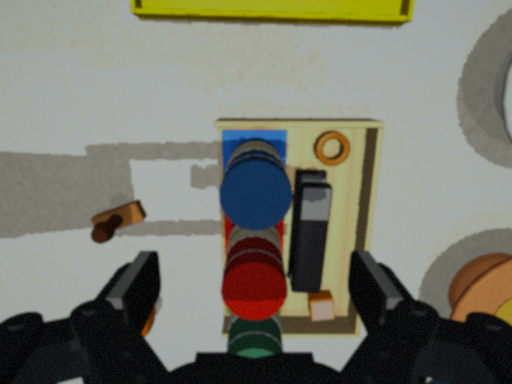

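The tray runs roughly along x with its centre near (526,296). The wrist view shows the blue lid at about (256,187), with the stapler behind the tins and nothing in the way. Now I'll descend and grip blue.

Emit:
send_rows:
  series:
    - [85,0,0.002,-0.15,0]
    - [85,0,0.002,-0.15,0]
    - [85,0,0,-0.15,0]
    - [85,0,0,0,0]
    - [85,0,0,0,0]

```text
time_s: 2.35
position: [519.3, 98.9, 104.8]
tcp_rot: [-3.141, -0.0, 1.626]
ft_force: [-0.1, 0.1, 1.2]
gripper_width: 1.001
finger_force: 0.0
```

Emit:
send_rows:
  series:
    - [50,0,0,0,0]
    - [50,0,0,0,0]
    - [50,0,0,0,0]
    - [50,0,0,0,0]
    - [50,0,0,0,0]
  force: 40

```text
time_s: 2.85
position: [521.7, 98.2, 108.2]
tcp_rot: [3.136, -0.001, 1.624]
ft_force: [-2.1, 0.3, 6.3]
gripper_width: 0.647
finger_force: 41.4
```

Emit:
send_rows:
  series:
    - [50,0,0,0.03,0]
    - [50,0,0,0.07,0]
    - [50,0,0,0.1,0]
    - [50,0,0,0.05,0]
    - [50,0,0,0,0]

```text
time_s: 3.35
position: [521.9, 98.0, 183.1]
tcp_rot: [3.134, -0.0, 1.624]
ft_force: [-0.2, -0.6, -1.1]
gripper_width: 0.645
finger_force: 42.6
```

Emit:
send_rows:
  series:
    - [50,0.03,0.06,0,0]
    - [50,0.06,0.13,0,0]
    - [50,0.07,0.15,0,0]
    - [50,0.07,0.15,0,0]
    - [50,0.05,0.11,0,0]

```text
time_s: 3.85
position: [604.0, 280.3, 176.9]
tcp_rot: [-3.139, 0.0, 1.625]
ft_force: [1.4, -0.2, -1.7]
gripper_width: 0.648
finger_force: 42.8
```

Emit:
send_rows:
  series:
    - [50,0.03,0.06,0,0]
    - [50,0,0,0,0]
    - [50,0,0,0,0]
    - [50,0,0,0,0]

```text
time_s: 4.25
position: [612.4, 294.7, 178.4]
tcp_rot: [-3.14, 0.001, 1.623]
ft_force: [-0.2, -0.2, -0.9]
gripper_width: 0.647
finger_force: 43.0
```

```bash
python3 - <<'E'
from h import *
s=sense(); print(s["position"],s["tcp_rot"],s["ft_force"],s["gripper_width"],s["finger_force"])
a=get_image("scene"); b=get_image("top")
k=lambda i:cv2.resize(i["pixels"][:,:,::-1],None,fx=.78,fy=.78)
cv2.imwrite("pics/c2.png",np.hstack([k(a),k(b)]))
E
```

```text
[612.43691282 294.71775291 178.4454941 ] [-3.13995150e+00  1.09049035e-03  1.62266134e+00] [-0.21941891 -0.16166799 -0.94896339] 0.647033054136266 42.958475947380066
```

View pics/c2.png

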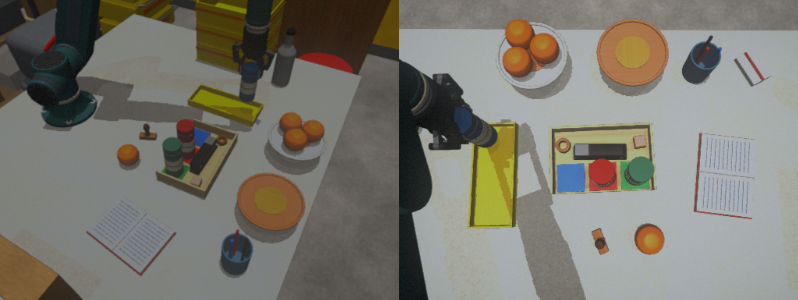

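Blue is held upright above the far end of the tray. I'll lower it while watching the force.

Emit:
send_rows:
  series:
    - [50,0,0,-0.05,0]
    - [50,0,0,-0.1,0]
    - [50,0,0,-0.07,0]
    - [50,0,0,-0.03,0]
    - [50,0,0,0,0]

```text
time_s: 4.85
position: [611.9, 295.2, 102.7]
tcp_rot: [-3.139, 0.001, 1.623]
ft_force: [0.5, 0.3, -1.1]
gripper_width: 0.649
finger_force: 42.6
```

Emit:
send_rows:
  series:
    - [50,0,0,-0.005,0]
    - [50,0,0,0,0]
    - [50,0,0,0,0]

```text
time_s: 5.15
position: [613.5, 296.0, 103.8]
tcp_rot: [3.14, -0.001, 1.624]
ft_force: [0.1, -0.7, -1.5]
gripper_width: 0.649
finger_force: 42.6
```

Emit:
send_rows:
  series:
    - [50,0,0,-0.006,0]
    - [50,0,0,0,0]
    - [50,0,0,0,0]

```text
time_s: 5.45
position: [612.9, 295.9, 101.0]
tcp_rot: [3.142, 0.0, 1.624]
ft_force: [-0.9, 0.2, -1.4]
gripper_width: 0.652
finger_force: 42.6
```

Emit:
send_rows:
  series:
    - [50,0,0,-0.006,0]
    - [50,0,0,0,0]
    - [50,0,0,0,0]

```text
time_s: 5.75
position: [613.1, 296.0, 100.1]
tcp_rot: [3.141, -0.0, 1.624]
ft_force: [-1.6, -0.1, 3.0]
gripper_width: 0.642
finger_force: 42.8
```

Emit:
send_rows:
  series:
    - [70,0,0,0,0]
    - [70,0,0,0,0]
    - [70,0,0,0,0]
    - [70,0,0,0.06,0]
    - [70,0,0,0.18,0]

```text
time_s: 6.25
position: [609.6, 294.5, 159.9]
tcp_rot: [-3.127, 0.005, 1.623]
ft_force: [1.2, -0.5, -0.9]
gripper_width: 0.822
finger_force: 0.0
```

Emit:
send_rows:
  series:
    - [70,-0.042,-0.134,0,0]
    - [70,-0.042,-0.134,0,0]
    - [70,-0.042,-0.134,0,0]
    - [70,-0.042,-0.134,0,0]
    - [70,-0.042,-0.134,0,0]

```text
time_s: 6.75
position: [549.2, 93.4, 167.2]
tcp_rot: [3.141, 0.0, 1.624]
ft_force: [0.0, -0.4, -0.2]
gripper_width: 0.82
finger_force: 0.0
```

Emit:
send_rows:
  series:
    - [80,-0.042,-0.134,0,0]
    - [80,-0.046,-0.134,0,0]
    - [80,0,0,0,0]
    - [80,0,0,0,0]
    - [80,0,0,0,0]

```text
time_s: 7.25
position: [523.8, 15.2, 167.3]
tcp_rot: [3.141, -0.001, 1.624]
ft_force: [-0.2, -0.3, 0.2]
gripper_width: 0.942
finger_force: 0.0
```

Emit:
send_rows:
  series:
    - [80,0,0,-0.1,0]
    - [80,0,0,-0.11,0]
    - [80,0,0,0,0]
    - [80,0,0,0,0]
    - [80,0,0,0,0]

```text
time_s: 7.75
position: [525.0, 15.1, 106.2]
tcp_rot: [3.138, 0.0, 1.625]
ft_force: [0.4, -0.6, 0.3]
gripper_width: 0.94
finger_force: 0.0
```

Emit:
send_rows:
  series:
    - [50,0,0,0,0]
    - [50,0,0,0,0]
    - [50,0,0,0,0]
    - [50,0,0,0,0]
    - [50,0,0,0,0]

```text
time_s: 8.25
position: [524.5, 14.5, 106.2]
tcp_rot: [3.138, 0.0, 1.624]
ft_force: [-1.0, 0.4, 6.4]
gripper_width: 0.651
finger_force: 42.2
```

Emit:
send_rows:
  series:
    - [50,0,0,0.03,0]
    - [50,0,0,0.07,0]
    - [50,0,0,0.1,0]
    - [50,0,0,0.05,0]
    - [50,0,0,0,0]

```text
time_s: 8.75
position: [525.2, 14.3, 182.3]
tcp_rot: [3.135, 0.001, 1.624]
ft_force: [-0.3, -0.0, -1.7]
gripper_width: 0.647
finger_force: 42.6
```

Emit:
send_rows:
  series:
    - [50,0.004,0.06,0,0]
    - [50,0.004,0.13,0,0]
    - [50,0,0.15,0,0]
    - [50,0,0.15,0,0]
    - [50,0,0.15,0,0]

```text
time_s: 9.25
position: [525.0, 207.8, 177.2]
tcp_rot: [-3.139, 0.001, 1.623]
ft_force: [0.7, 0.5, -0.6]
gripper_width: 0.645
finger_force: 42.6
```

Emit:
send_rows:
  series:
    - [50,0,0.15,0,0]
    - [50,0,0.1,0,0]
    - [50,0,0.045,0,0]
    - [50,0,0,0,0]
    - [50,0,0,0,0]

```text
time_s: 9.75
position: [525.8, 293.8, 178.2]
tcp_rot: [-3.14, 0.002, 1.623]
ft_force: [0.6, 1.1, -1.5]
gripper_width: 0.645
finger_force: 42.6
```

Emit:
send_rows:
  series:
    - [50,0,0,-0.05,0]
    - [50,0,0,-0.1,0]
    - [50,0,0,-0.07,0]
    - [50,0,0,-0.03,0]
    - [50,0,0,0,0]

```text
time_s: 10.25
position: [524.9, 293.2, 101.7]
tcp_rot: [-3.137, 0.002, 1.622]
ft_force: [-0.7, 0.6, -1.0]
gripper_width: 0.647
finger_force: 42.7
```

Emit:
send_rows:
  series:
    - [50,0,0,-0.006,0]
    - [50,0,0,0,0]
    - [50,0,0,-0.005,0]
    - [50,0,0,0,0]
    - [50,0,0,0,0]

```text
time_s: 10.75
position: [526.1, 295.2, 101.4]
tcp_rot: [3.141, -0.0, 1.624]
ft_force: [0.4, -0.7, -0.6]
gripper_width: 0.648
finger_force: 42.7
```

Emit:
send_rows:
  series:
    - [50,0,0,-0.006,0]
    - [50,0,0,0,0]
    - [50,0,0,0,0]

```text
time_s: 11.05
position: [525.9, 295.0, 99.0]
tcp_rot: [-3.141, 0.0, 1.624]
ft_force: [-0.6, -0.3, -0.8]
gripper_width: 0.644
finger_force: 42.7
```

Emit:
send_rows:
  series:
    - [50,0,0,-0.005,0]
    - [50,0,0,0,0]
    - [50,0,0,0,0]

```text
time_s: 11.35
position: [526.1, 295.1, 98.3]
tcp_rot: [3.141, -0.0, 1.624]
ft_force: [-1.9, -0.3, 3.3]
gripper_width: 0.647
finger_force: 42.8
```

Emit:
send_rows:
  series:
    - [70,0,0,0,0]
    - [70,0,0,0,0]
    - [70,0,0,0,0]
    - [70,0,0,0.08,0]
    - [70,0,0,0.16,0]

```text
time_s: 11.85
position: [523.2, 293.7, 164.5]
tcp_rot: [-3.131, 0.004, 1.624]
ft_force: [1.0, 0.1, 0.0]
gripper_width: 0.822
finger_force: 0.0
```

Emit:
send_rows:
  series:
    - [70,0.001,-0.12,0,0]
    - [70,0.001,-0.156,0,0]
    - [70,0.001,-0.156,0,0]
    - [70,0.001,-0.156,0,0]
    - [70,0.001,-0.156,0,0]

```text
time_s: 12.35
position: [527.2, 70.1, 169.7]
tcp_rot: [3.141, 0.0, 1.624]
ft_force: [1.0, 0.3, -0.5]
gripper_width: 0.82
finger_force: 0.0
```

Emit:
send_rows:
  series:
    - [80,0.001,-0.156,0,0]
    - [80,0.001,-0.156,0,0]
    - [80,0.001,-0.157,0,0]
    - [80,0,0,0,0]
    - [80,0,0,0,0]

```text
time_s: 12.85
position: [528.2, -69.9, 169.5]
tcp_rot: [-3.142, -0.001, 1.621]
ft_force: [0.8, -0.5, -0.8]
gripper_width: 0.936
finger_force: 0.0
```

Emit:
send_rows:
  series:
    - [80,0,0,-0.1,0]
    - [80,0,0,-0.118,0]
    - [80,0,0,0,0]
    - [80,0,0,0,0]
    - [80,0,0,0,0]

```text
time_s: 13.35
position: [529.7, -68.3, 106.4]
tcp_rot: [3.138, 0.001, 1.625]
ft_force: [1.7, -0.2, -0.2]
gripper_width: 0.938
finger_force: 0.0
```

Emit:
send_rows:
  series:
    - [50,0,0,0,0]
    - [50,0,0,0,0]
    - [50,0,0,0,0]
    - [50,0,0,0,0]
    - [50,0,0,0,0]

```text
time_s: 13.85
position: [529.3, -69.0, 106.4]
tcp_rot: [3.138, 0.001, 1.624]
ft_force: [-1.6, 1.7, 6.0]
gripper_width: 0.649
finger_force: 42.4
```

Emit:
send_rows:
  series:
    - [50,0,0,0.03,0]
    - [50,0,0,0.07,0]
    - [50,0,0,0.1,0]
    - [50,0,0,0.05,0]
    - [50,0,0,0,0]

```text
time_s: 14.35
position: [529.9, -69.4, 182.3]
tcp_rot: [3.136, 0.002, 1.623]
ft_force: [0.0, 0.3, -1.9]
gripper_width: 0.644
finger_force: 42.8
```

Emit:
send_rows:
  series:
    - [50,-0.06,0.06,0,0]
    - [50,-0.08,0.13,0,0]
    - [50,-0.08,0.14,0,0]
    - [50,-0.08,0.14,0,0]
    - [50,0,0.16,0,0]

```text
time_s: 14.85
position: [434.8, 120.6, 177.2]
tcp_rot: [-3.138, 0.001, 1.622]
ft_force: [1.5, -0.1, -2.3]
gripper_width: 0.648
finger_force: 43.2
```

Emit:
send_rows:
  series:
    - [50,0,0.16,0,0]
    - [50,0,0.16,0,0]
    - [50,0,0.15,0,0]
    - [50,0,0.08,0,0]
    - [50,0,0.023,0,0]

```text
time_s: 15.35
position: [437.0, 294.1, 177.0]
tcp_rot: [-3.138, 0.001, 1.627]
ft_force: [-0.4, -0.5, -1.3]
gripper_width: 0.646
finger_force: 43.2
```

Emit:
send_rows:
  series:
    - [50,0,0,0,0]
    - [50,0,0,-0.08,0]
    - [50,0,0,-0.1,0]
    - [50,0,0,-0.07,0]
    - [50,0,0,0,0]

```text
time_s: 15.85
position: [436.3, 289.1, 100.4]
tcp_rot: [-3.135, 0.004, 1.622]
ft_force: [-0.2, -0.8, -2.4]
gripper_width: 0.647
finger_force: 43.1
```

Emit:
send_rows:
  series:
    - [50,0,0,-0.006,0]
    - [50,0,0,0,0]
    - [50,0,0,-0.005,0]
    - [50,0,0,0,0]
    - [50,0,0,0,0]

```text
time_s: 16.35
position: [438.6, 292.1, 101.5]
tcp_rot: [3.141, -0.0, 1.624]
ft_force: [-0.8, 0.2, -1.8]
gripper_width: 0.644
finger_force: 43.1
```

Emit:
send_rows:
  series:
    - [50,0,0,-0.005,0]
    - [50,0,0,0,0]
    - [50,0,0,0,0]

```text
time_s: 16.65
position: [438.3, 292.0, 99.3]
tcp_rot: [-3.141, 0.0, 1.624]
ft_force: [-0.3, 0.4, -2.2]
gripper_width: 0.647
finger_force: 43.1
```

Emit:
send_rows:
  series:
    - [50,0,0,-0.007,0]
    - [50,0,0,0,0]
    - [50,0,0,0,0]

```text
time_s: 16.95
position: [438.6, 292.3, 98.2]
tcp_rot: [3.141, -0.001, 1.624]
ft_force: [-2.2, 0.5, 3.3]
gripper_width: 0.644
finger_force: 43.3
```

Emit:
send_rows:
  series:
    - [70,0,0,0,0]
    - [70,0,0,0,0]
    - [70,0,0,0,0]
    - [70,0,0,0.08,0]
    - [70,0,0,0.16,0]

```text
time_s: 17.45
position: [435.6, 290.5, 164.9]
tcp_rot: [-3.131, 0.005, 1.624]
ft_force: [1.8, -0.1, 0.3]
gripper_width: 0.82
finger_force: 0.0
```

Emit:
send_rows:
  series:
    - [70,0.07,-0.129,0,0]
    - [70,0.07,-0.129,0,0]
    - [70,0.07,-0.129,0,0]
    - [70,0.07,-0.129,0,0]
    - [80,0.07,-0.129,0,0]

```text
time_s: 17.95
position: [543.9, 96.8, 169.3]
tcp_rot: [3.141, -0.0, 1.624]
ft_force: [1.4, 0.0, -0.6]
gripper_width: 0.937
finger_force: 0.0
```

Emit:
send_rows:
  series:
    - [80,0.07,-0.129,0,0]
    - [80,0.069,-0.129,0,-0.027]
    - [80,0,0,0,0]
    - [80,0,0,0,0]
    - [80,0,0,0,0]

```text
time_s: 18.45
position: [584.6, 21.9, 169.1]
tcp_rot: [-3.141, -0.001, 1.582]
ft_force: [-0.6, -0.7, -0.1]
gripper_width: 0.938
finger_force: 0.0
```

```bash
python3 - <<'E'
from h import *
s=sense(); print(s["position"],s["tcp_rot"],s["time_s"])
a=get_image("scene"); b=get_image("wrist"); c=get_image("top"); np.savez("im3.npz",w=b["pixels"])
f=lambda p,x,y,w,h,W:cv2.resize(p["pixels"][y:y+h,x:x+w,::-1],(W,400),interpolation=2)
cv2.imwrite("pics/c3.png",np.hstack([f(a,200,90,140,160,350),f(b,120,60,160*2,300,430)]))
for n,uv in (("",0),): pass
E
```

```text
[584.60243086  21.85905956 169.07694652] [-3.14092745e+00 -5.83086162e-04  1.58202609e+00] 18.45
```

View pics/c3.png

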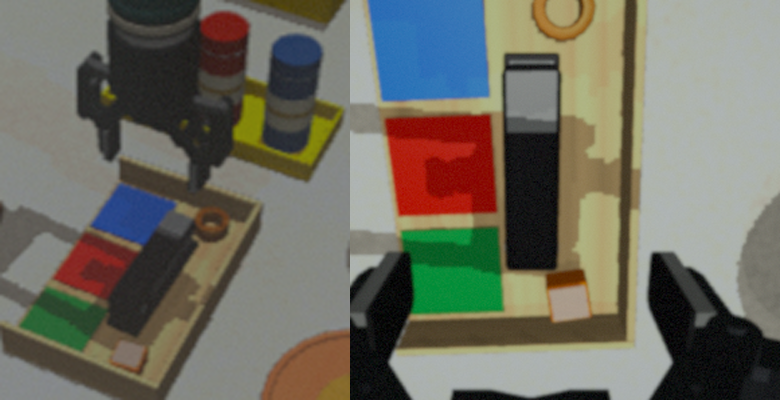

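Red and blue stand upright in the tray, with green hidden behind the gripper. The wrist crop shows the whole stapler (503–560, 55–268) and all three empty coasters. I'll cross-check both from here.

```bash
python3 - <<'E'
from h import *
b=get_image("wrist")
g=lambda P:np.c_[120+(np.array(P,float)[:,0]-350)/1.344,60+np.array(P,float)[:,1]/1.333]
r=unproj(b,g([(386,116),(491,113),(496,214),(400,215)]),13); print("red",r[:,:2].round(1).tolist(),r.mean(0))
r=unproj(b,g([(399,229),(500,227),(503,311),(412,315)]),13); print("green",r[:,:2].round(1).tolist(),r.mean(0))
r=unproj(b,g([(503,66),(560,66),(557,268),(507,268)]),58); print("stap",r[:,:2].round(1).tolist(),r.mean(0))
save(b,"pics/w3.png",(110,50,300,250),2.6)
E
```

```text
red [[487.7, 49.6], [557.9, 52.5], [560.4, -20.5], [491.6, -22.1]] [524.40148256  14.85741716  13.        ]
green [[490.0, -33.2], [563.2, -30.7], [564.9, -101.7], [494.4, -106.2]] [528.13848835 -67.94491065  13.        ]
stap [[568.7, 85.5], [599.8, 85.9], [602.0, -38.7], [570.5, -39.0]] [585.25081798  23.44017375  58.        ]
```

View pics/w3.png

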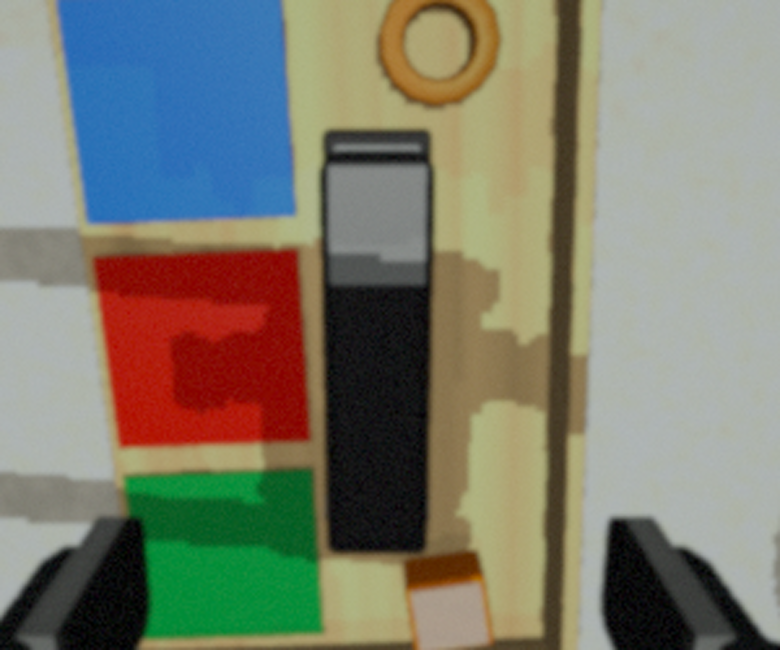

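The coasters agree with the earlier fix to within about 1 mm, and the stapler centre is at about (585, 22). I'll descend on it with the jaws at 65 mm so they clear the back wall.

Emit:
send_rows:
  series:
    - [65,0,0,0,0]
    - [65,0,0,-0.16,0]
    - [65,0,0,-0.15,0]
    - [65,0,0,0,0]
    - [65,0,0,0,0]

```text
time_s: 19.15
position: [584.6, 21.4, 76.1]
tcp_rot: [-3.14, -0.0, 1.582]
ft_force: [-0.4, -0.5, 1.9]
gripper_width: 0.757
finger_force: 0.0
```

Emit:
send_rows:
  series:
    - [65,0,0,-0.08,0]
    - [65,0,0,-0.05,0]
    - [65,0,0,-0.02,0]
    - [65,0,0,0,0]
    - [65,0,0,0,0]

```text
time_s: 19.65
position: [585.9, 21.1, 32.6]
tcp_rot: [3.14, 0.0, 1.581]
ft_force: [-0.1, -0.4, 0.5]
gripper_width: 0.765
finger_force: 0.0
```

Emit:
send_rows:
  series:
    - [25,0,0,0,0]
    - [25,0,0,0,0]
    - [25,0,0,0,0]
    - [25,0,0,0,0]
    - [25,0,0,0,0]
  force: 45

```text
time_s: 20.15
position: [585.5, 21.0, 32.4]
tcp_rot: [3.14, 0.0, 1.581]
ft_force: [-2.0, 0.5, 5.7]
gripper_width: 0.389
finger_force: 45.7
```

Emit:
send_rows:
  series:
    - [25,0,0,0.04,0]
    - [25,0,0,0.1,0]
    - [25,0,0,0.14,0]
    - [25,0,0,0.08,0]
    - [25,0,0,0.04,0]

```text
time_s: 20.65
position: [586.2, 21.0, 154.5]
tcp_rot: [3.137, 0.0, 1.581]
ft_force: [0.7, 0.6, -3.0]
gripper_width: 0.397
finger_force: 45.4
```

Emit:
send_rows:
  series:
    - [25,-0.015,-0.05,0,-0.05]
    - [25,-0.015,-0.09,0,-0.09]
    - [25,-0.015,-0.09,0,-0.09]
    - [25,-0.015,-0.09,0,-0.09]
    - [25,-0.015,-0.09,0,-0.09]

```text
time_s: 21.15
position: [561.3, -102.6, 149.4]
tcp_rot: [-3.138, 0.001, 0.932]
ft_force: [0.5, -0.9, -1.7]
gripper_width: 0.394
finger_force: 45.3
```

Emit:
send_rows:
  series:
    - [25,-0.015,-0.09,0,-0.09]
    - [25,-0.015,-0.09,0,-0.09]
    - [25,-0.015,-0.09,0,-0.09]
    - [25,-0.015,-0.09,0,-0.09]
    - [25,-0.015,-0.09,0,-0.09]

```text
time_s: 21.65
position: [538.8, -237.5, 149.3]
tcp_rot: [-3.139, 0.003, 0.224]
ft_force: [0.8, -0.1, -2.9]
gripper_width: 0.392
finger_force: 45.3
```

Emit:
send_rows:
  series:
    - [25,-0.018,-0.09,0,-0.09]
    - [25,-0.015,-0.09,0,-0.09]
    - [25,0,-0.043,0,-0.042]
    - [25,0,0,0,0]
    - [25,0,0,0,0]

```text
time_s: 22.15
position: [529.5, -303.1, 149.8]
tcp_rot: [-3.14, 0.002, -0.117]
ft_force: [-0.1, -0.3, -2.2]
gripper_width: 0.39
finger_force: 45.3
```

```bash
python3 - <<'E'
from h import *
s=sense(); print(s["position"],s["tcp_rot"],s["time_s"])
a=get_image("scene"); b=get_image("top")
f=lambda p,x,y,w,h,W:cv2.resize(p["pixels"][y:y+h,x:x+w,::-1],(W,400),interpolation=2)
cv2.imwrite("pics/c4.png",np.hstack([f(a,60,40,300,300,400),f(b,80,140,395,160,400)]))
E
```

```text
[ 529.54931655 -303.09472441  149.8246305 ] [-3.13952120e+00  2.47511443e-03 -1.17337375e-01] 22.15
```

View pics/c4.png

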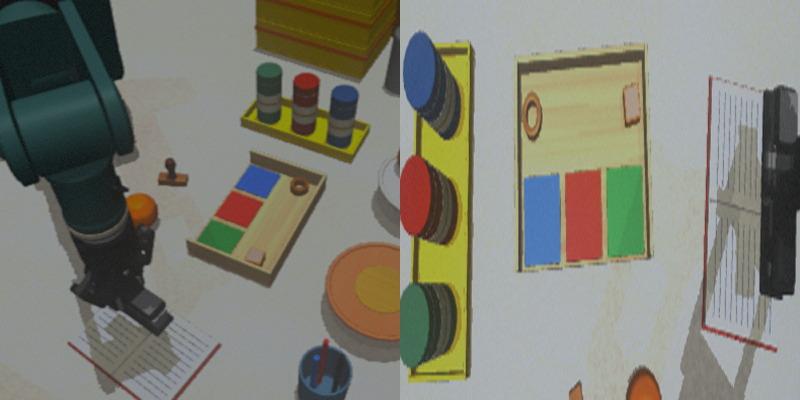

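All three tins stand upright in the tray, and the stapler is held level over the book, aligned with its long side. I'll lower it now.

Emit:
send_rows:
  series:
    - [25,0,0,-0.08,0]
    - [25,0,0,-0.15,0]
    - [25,0,0,-0.1,0]
    - [25,0,0,-0.04,0]
    - [25,0,0,0,0]

```text
time_s: 22.75
position: [529.0, -302.0, 38.0]
tcp_rot: [-3.139, 0.004, -0.117]
ft_force: [-0.0, 0.3, -2.4]
gripper_width: 0.396
finger_force: 45.4
```

Emit:
send_rows:
  series:
    - [25,0,0,-0.007,0]
    - [25,0,0,0,0]
    - [25,0,0,0,0]

```text
time_s: 23.05
position: [531.4, -304.6, 40.5]
tcp_rot: [3.14, -0.004, -0.118]
ft_force: [0.5, -0.8, -2.8]
gripper_width: 0.395
finger_force: 45.4
```

Emit:
send_rows:
  series:
    - [25,0,0,-0.006,0]
    - [25,0,0,0,0]
    - [25,0,0,0,0]

```text
time_s: 23.35
position: [530.1, -303.9, 36.6]
tcp_rot: [3.141, -0.0, -0.118]
ft_force: [-0.3, 0.1, -1.9]
gripper_width: 0.397
finger_force: 45.4
```

Emit:
send_rows:
  series:
    - [25,0,0,-0.006,0]
    - [25,0,0,0,0]
    - [25,0,0,0,0]

```text
time_s: 23.65
position: [530.0, -303.8, 34.5]
tcp_rot: [-3.142, 0.0, -0.118]
ft_force: [-0.1, 0.4, -2.9]
gripper_width: 0.398
finger_force: 45.4
```

Emit:
send_rows:
  series:
    - [25,0,0,-0.005,0]
    - [25,0,0,0,0]
    - [25,0,0,0,0]

```text
time_s: 23.95
position: [530.1, -303.8, 34.4]
tcp_rot: [3.141, -0.0, -0.118]
ft_force: [-4.1, 2.2, 5.5]
gripper_width: 0.391
finger_force: 46.3
```

Emit:
send_rows:
  series:
    - [65,0,0,0,0]
    - [65,0,0,0,0]
    - [65,0,0,0,0]
    - [65,0,0,0.06,0]
    - [65,0,0,0.12,0]

```text
time_s: 24.45
position: [527.9, -302.3, 83.3]
tcp_rot: [-3.138, 0.008, -0.118]
ft_force: [0.1, -0.2, 0.2]
gripper_width: 0.76
finger_force: 0.0
```

Emit:
send_rows:
  series:
    - [70,0,0,0.14,0]
    - [70,0,0,0.14,0]
    - [70,-0.024,0.12,0,0.085]
    - [70,-0.024,0.155,0,0.085]
    - [70,-0.024,0.155,0,0.085]

```text
time_s: 24.95
position: [508.5, -174.0, 171.5]
tcp_rot: [3.141, -0.001, 0.286]
ft_force: [0.3, 0.4, -0.1]
gripper_width: 0.823
finger_force: 0.0
```

Emit:
send_rows:
  series:
    - [70,-0.024,0.155,0,0.085]
    - [70,-0.024,0.155,0,0.085]
    - [70,-0.024,0.155,0,0.085]
    - [70,-0.024,0.155,0,0.085]
    - [70,-0.024,0.155,0,0.085]

```text
time_s: 25.45
position: [472.1, 59.4, 171.2]
tcp_rot: [3.141, -0.001, 0.955]
ft_force: [0.5, -0.3, -0.0]
gripper_width: 0.821
finger_force: 0.0
```

Emit:
send_rows:
  series:
    - [70,-0.024,0.155,0,0.085]
    - [70,-0.024,0.155,0,0.085]
    - [70,-0.024,0.155,0,0.085]
    - [70,-0.024,0.155,0,0.085]
    - [70,-0.019,0.162,0,0.088]

```text
time_s: 25.95
position: [437.5, 294.1, 171.2]
tcp_rot: [3.141, -0.0, 1.628]
ft_force: [0.7, -0.8, 0.5]
gripper_width: 0.821
finger_force: 0.0
```

Emit:
send_rows:
  series:
    - [70,0,0,0,0]
    - [70,0,0,0,0]
    - [70,0,0,0,0]

```text
time_s: 26.25
position: [438.3, 291.4, 170.9]
tcp_rot: [-3.142, 0.001, 1.621]
ft_force: [-0.8, -0.4, 1.0]
gripper_width: 0.819
finger_force: 0.0
```

```bash
python3 - <<'E'
from h import *
s=sense(); print(s["position"],s["tcp_rot"],s["time_s"])
b=get_image("top"); a=get_image("scene")
f=lambda p,x,y,w,h,W,H:cv2.resize(p["pixels"][y:y+h,x:x+w,::-1],(W,H),interpolation=2)
cv2.imwrite("pics/c5.png",np.hstack([f(b,185,150,150,105,500,350),f(b,370,160,100,130,269,350)]))
E
```

```text
[438.25012755 291.3845737  170.91958281] [-3.14156732e+00  8.27223116e-04  1.62050052e+00] 26.25
```

View pics/c5.png

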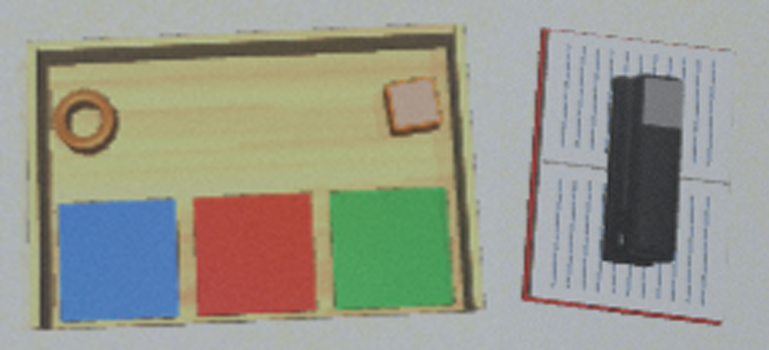

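The stapler lies centred on the book along its long side, and the empty coasters are fully visible. I'll measure the coasters precisely by colour, then grip green.

```bash
python3 - <<'E'
from h import *
i=get_image("top"); h=cv2.cvtColor(i["pixels"],cv2.COLOR_RGB2HSV).astype(int)
for n,lo,hi in (("blue",100,125),("red",-8,8),("green",50,80)):
    H=(h[...,0]+90)%180-90 if n=="red" else h[...,0]
    m=(H>lo)&(H<hi)&(h[...,1]>110); r=np.zeros_like(m); r[200:252,195:328]=1; m=(m&r).astype(np.uint8)
    k,l,s,c=cv2.connectedComponentsWithStats(m); j=1+np.argmax(s[1:,4])
    print(n,s[j,4],unproj(i,c[j],13).round(1))
E
```

```text
blue 1215 [[518.8  97.2  13. ]]
red 1245 [[522.9  14.6  13. ]]
green 1176 [[527.2 -68.2  13. ]]
```

Emit:
send_rows:
  series:
    - [70,0,0,-0.12,0]
    - [70,0,0,-0.12,0]
    - [70,0,0,-0.007,0]
    - [70,0,0,0,0]
    - [70,0,0,0,0]

```text
time_s: 26.9
position: [439.5, 292.5, 99.3]
tcp_rot: [3.138, -0.002, 1.621]
ft_force: [0.1, 0.9, 0.6]
gripper_width: 0.822
finger_force: 0.0
```

Emit:
send_rows:
  series:
    - [50,0,0,0,0]
    - [50,0,0,0,0]
    - [50,0,0,0,0]
    - [50,0,0,0,0]
    - [50,0,0,0,0]
  force: 40

```text
time_s: 27.4
position: [439.3, 293.0, 99.8]
tcp_rot: [3.137, -0.002, 1.622]
ft_force: [-1.7, -1.0, 5.7]
gripper_width: 0.648
finger_force: 42.3
```

Emit:
send_rows:
  series:
    - [50,0,0,0.03,0]
    - [50,0,0,0.07,0]
    - [50,0,0,0.1,0]
    - [50,0,0,0.06,0]
    - [50,0,0,0,0]

```text
time_s: 27.9
position: [439.7, 293.3, 178.9]
tcp_rot: [3.135, -0.003, 1.622]
ft_force: [0.6, 0.3, -1.8]
gripper_width: 0.648
finger_force: 42.7
```

Emit:
send_rows:
  series:
    - [50,0,-0.06,0,0]
    - [50,0,-0.13,0,0]
    - [50,0.05,-0.155,0,0]
    - [50,0.05,-0.155,0,0]
    - [50,0.05,-0.155,0,0]

```text
time_s: 28.4
position: [482.4, 94.2, 173.5]
tcp_rot: [-3.14, -0.0, 1.623]
ft_force: [0.7, -0.2, -1.5]
gripper_width: 0.647
finger_force: 42.8
```

Emit:
send_rows:
  series:
    - [50,0.05,-0.155,0,0]
    - [50,0.05,-0.155,0,0]
    - [50,0.04,-0.14,0,0]
    - [50,0.008,-0.08,0,0]
    - [50,0,-0.018,0,0]

```text
time_s: 28.9
position: [526.9, -71.4, 173.0]
tcp_rot: [-3.138, 0.0, 1.618]
ft_force: [-0.2, -0.2, -2.3]
gripper_width: 0.649
finger_force: 42.9
```

Emit:
send_rows:
  series:
    - [50,0,0,0,0]
    - [50,0,0,0,0]
    - [50,0,0,0,0]
    - [50,0,0,0,0]
    - [50,0,0,0,0]

```text
time_s: 29.4
position: [527.4, -67.7, 175.2]
tcp_rot: [3.141, -0.0, 1.624]
ft_force: [-0.2, -0.1, -1.7]
gripper_width: 0.649
finger_force: 42.9
```

Emit:
send_rows:
  series:
    - [50,0,-0.001,-0.06,0]
    - [50,0,0,-0.09,0]
    - [50,0,0,-0.05,0]
    - [50,0,0,-0.018,0]
    - [50,0,0,0,0]

```text
time_s: 29.9
position: [527.3, -68.7, 109.5]
tcp_rot: [-3.141, -0.0, 1.622]
ft_force: [-0.7, 0.7, -1.8]
gripper_width: 0.649
finger_force: 43.1
```

Emit:
send_rows:
  series:
    - [50,0,0,-0.006,0]
    - [50,0,0,0,0]
    - [50,0,0,0,0]
    - [50,0,0,0,0]

```text
time_s: 30.3
position: [527.7, -69.0, 108.3]
tcp_rot: [3.141, 0.0, 1.622]
ft_force: [0.2, -0.2, -2.2]
gripper_width: 0.647
finger_force: 43.1
```

Emit:
send_rows:
  series:
    - [50,0,0,-0.006,0]
    - [50,0,0,0,0]
    - [50,0,0,0,0]

```text
time_s: 30.6
position: [527.8, -69.2, 107.9]
tcp_rot: [3.14, 0.001, 1.622]
ft_force: [-2.6, 0.3, 6.0]
gripper_width: 0.645
finger_force: 43.7
```

Emit:
send_rows:
  series:
    - [70,0,0,0,0]
    - [70,0,0,0,0]
    - [70,0,0,0,0]
    - [70,0,0,0.07,0]
    - [70,0,0,0.15,0]

```text
time_s: 31.1
position: [524.6, -68.2, 167.6]
tcp_rot: [-3.131, -0.003, 1.622]
ft_force: [-0.2, 1.1, -0.5]
gripper_width: 0.823
finger_force: 0.0
```

Emit:
send_rows:
  series:
    - [70,-0.002,0.12,0,0]
    - [70,-0.002,0.156,0,0]
    - [70,-0.002,0.156,0,0]
    - [70,0,0.156,0,0]
    - [70,0,0.156,0,0]

```text
time_s: 31.6
position: [525.4, 156.0, 172.0]
tcp_rot: [3.141, 0.0, 1.622]
ft_force: [0.3, -0.3, 0.1]
gripper_width: 0.822
finger_force: 0.0
```

Emit:
send_rows:
  series:
    - [70,0,0.156,0,0]
    - [70,0,0.156,0,0]
    - [70,0,0.157,0,0]
    - [70,0,0,0,0]
    - [70,0,0,0,0]

```text
time_s: 32.1
position: [525.2, 295.8, 171.3]
tcp_rot: [-3.141, 0.001, 1.624]
ft_force: [0.7, -0.6, 0.1]
gripper_width: 0.82
finger_force: 0.0
```

Emit:
send_rows:
  series:
    - [70,0,0,-0.12,0]
    - [70,0,0,-0.13,0]
    - [70,0,0,0,0]
    - [70,0,0,0,0]
    - [70,0,0,0,0]

```text
time_s: 32.6
position: [526.1, 293.9, 97.7]
tcp_rot: [3.141, 0.0, 1.62]
ft_force: [0.6, -0.7, 0.3]
gripper_width: 0.824
finger_force: 0.0
```

Emit:
send_rows:
  series:
    - [50,0,0,0,0]
    - [50,0,0,0,0]
    - [50,0,0,0,0]
    - [50,0,0,0,0]
    - [50,0,0,0,0]

```text
time_s: 33.1
position: [526.1, 295.0, 98.1]
tcp_rot: [3.14, 0.0, 1.622]
ft_force: [-0.9, -0.1, 6.0]
gripper_width: 0.644
finger_force: 42.5
```

Emit:
send_rows:
  series:
    - [50,0,0,0.03,0]
    - [50,0,0,0.07,0]
    - [50,0,0,0.1,0]
    - [50,0,0,0.06,0]
    - [50,0,0,0,0]

```text
time_s: 33.6
position: [527.1, 295.9, 178.4]
tcp_rot: [3.136, -0.003, 1.622]
ft_force: [0.2, 0.5, -1.2]
gripper_width: 0.649
finger_force: 42.6
```

Emit:
send_rows:
  series:
    - [50,-0.004,-0.06,0,0]
    - [50,-0.004,-0.13,0,0]
    - [50,0,-0.15,0,0]
    - [50,0,-0.15,0,0]
    - [50,0,-0.15,0,0]

```text
time_s: 34.1
position: [521.4, 100.5, 172.4]
tcp_rot: [-3.137, 0.001, 1.622]
ft_force: [0.9, -0.2, -1.7]
gripper_width: 0.651
finger_force: 42.6
```

Emit:
send_rows:
  series:
    - [50,0,-0.15,0,0]
    - [50,0,-0.1,0,0]
    - [50,0,-0.046,0,0]
    - [50,0,0,0,0]
    - [50,0,0,0,0]

```text
time_s: 34.6
position: [522.6, 14.8, 174.0]
tcp_rot: [-3.14, -0.001, 1.622]
ft_force: [0.3, -0.2, -2.1]
gripper_width: 0.648
finger_force: 42.6
```

Emit:
send_rows:
  series:
    - [50,0,0,0,0]
    - [50,0,0,0,0]
    - [50,0,0,0,0]

```text
time_s: 34.9
position: [523.3, 15.3, 175.1]
tcp_rot: [3.141, -0.0, 1.624]
ft_force: [0.7, -0.9, -2.0]
gripper_width: 0.65
finger_force: 42.6
```

Emit:
send_rows:
  series:
    - [50,0,0,-0.06,0]
    - [50,0,0,-0.09,0]
    - [50,0,0,-0.05,0]
    - [50,0,0,-0.018,0]
    - [50,0,0,0,0]

```text
time_s: 35.4
position: [522.8, 14.6, 108.9]
tcp_rot: [-3.14, -0.0, 1.623]
ft_force: [0.3, 0.4, -1.5]
gripper_width: 0.651
finger_force: 42.7
```

Emit:
send_rows:
  series:
    - [50,0,0,-0.006,0]
    - [50,0,0,0,0]
    - [50,0,0,0,0]
    - [50,0,0,0,0]

```text
time_s: 35.8
position: [523.6, 14.1, 108.6]
tcp_rot: [3.14, 0.0, 1.622]
ft_force: [-0.1, 0.2, -1.0]
gripper_width: 0.646
finger_force: 42.7
```

Emit:
send_rows:
  series:
    - [50,0,0,-0.006,0]
    - [50,0,0,0,0]
    - [50,0,0,0,0]

```text
time_s: 36.1
position: [523.4, 14.2, 106.2]
tcp_rot: [3.141, 0.0, 1.622]
ft_force: [0.5, 0.2, -1.5]
gripper_width: 0.647
finger_force: 42.7
```

Emit:
send_rows:
  series:
    - [50,0,0,-0.005,0]
    - [50,0,0,0,0]
    - [50,0,0,0,0]

```text
time_s: 36.4
position: [523.4, 14.1, 106.1]
tcp_rot: [3.141, 0.0, 1.622]
ft_force: [-2.0, -0.3, 4.3]
gripper_width: 0.647
finger_force: 43.3
```

Emit:
send_rows:
  series:
    - [70,0,0,0,0]
    - [70,0,0,0,0]
    - [70,0,0,0,0]
    - [70,0,0,0.07,0]
    - [70,0,0,0.15,0]

```text
time_s: 36.9
position: [520.2, 14.4, 166.1]
tcp_rot: [-3.131, -0.002, 1.622]
ft_force: [-0.1, 0.3, 0.3]
gripper_width: 0.818
finger_force: 0.0
```

Emit:
send_rows:
  series:
    - [70,0.043,0.134,0,0]
    - [70,0.043,0.134,0,0]
    - [70,0.043,0.134,0,0]
    - [70,0.043,0.134,0,0]
    - [70,0.043,0.134,0,0]

```text
time_s: 37.4
position: [588.0, 216.8, 170.2]
tcp_rot: [-3.141, 0.0, 1.622]
ft_force: [1.1, -0.9, 0.8]
gripper_width: 0.818
finger_force: 0.0
```

Emit:
send_rows:
  series:
    - [70,0.043,0.134,0,0]
    - [70,0.041,0.135,0,0]
    - [70,0,0,0,0]
    - [70,0,0,0,0]
    - [70,0,0,0,0]

```text
time_s: 37.9
position: [612.8, 295.0, 170.3]
tcp_rot: [-3.141, 0.001, 1.621]
ft_force: [0.1, -0.9, 0.8]
gripper_width: 0.817
finger_force: 0.0
```

Emit:
send_rows:
  series:
    - [70,0,0,-0.12,0]
    - [70,0,0,-0.125,0]
    - [70,0,0,0,0]
    - [70,0,0,0,0]
    - [70,0,0,0,0]

```text
time_s: 38.4
position: [614.4, 295.7, 100.3]
tcp_rot: [3.137, -0.001, 1.621]
ft_force: [0.9, 1.0, 0.0]
gripper_width: 0.821
finger_force: 0.0
```

Emit:
send_rows:
  series:
    - [50,0,0,0,0]
    - [50,0,0,0,0]
    - [50,0,0,0,0]
    - [50,0,0,0,0]
    - [50,0,0,0,0]

```text
time_s: 38.9
position: [614.1, 296.4, 100.7]
tcp_rot: [3.137, -0.001, 1.622]
ft_force: [-0.5, -1.0, 6.6]
gripper_width: 0.649
finger_force: 41.6
```

Emit:
send_rows:
  series:
    - [50,0,0,0.03,0]
    - [50,0,0,0.07,0]
    - [50,0,0,0.1,0]
    - [50,0,0,0.06,0]
    - [50,0,0,0,0]

```text
time_s: 39.4
position: [614.7, 296.6, 179.9]
tcp_rot: [3.134, -0.003, 1.622]
ft_force: [0.1, -0.2, -0.5]
gripper_width: 0.644
finger_force: 42.4
```

Emit:
send_rows:
  series:
    - [50,-0.03,-0.06,0,0]
    - [50,-0.06,-0.13,0,0]
    - [50,-0.07,-0.15,0,0]
    - [50,-0.07,-0.15,0,0]
    - [50,-0.053,-0.11,0,0]

```text
time_s: 39.9
position: [525.9, 113.6, 173.3]
tcp_rot: [-3.139, 0.001, 1.621]
ft_force: [1.3, -0.2, -0.5]
gripper_width: 0.649
finger_force: 42.8
```

Emit:
send_rows:
  series:
    - [50,-0.03,-0.063,0,0]
    - [50,0,0,0,0]
    - [50,0,0,0,0]
    - [50,0,0,0,0]
    - [50,0,0,0,0]

```text
time_s: 40.4
position: [519.3, 98.0, 174.6]
tcp_rot: [-3.141, -0.0, 1.623]
ft_force: [0.4, -0.3, -1.6]
gripper_width: 0.651
finger_force: 42.8
```

Emit:
send_rows:
  series:
    - [50,0,0,-0.06,0]
    - [50,0,0,-0.09,0]
    - [50,0,0,-0.05,0]
    - [50,0,0,-0.018,0]
    - [50,0,0,0,0]

```text
time_s: 40.9
position: [518.9, 97.7, 109.5]
tcp_rot: [-3.141, -0.0, 1.623]
ft_force: [0.5, -0.1, -1.7]
gripper_width: 0.647
finger_force: 42.3
```

Emit:
send_rows:
  series:
    - [50,0,0,-0.006,0]
    - [50,0,0,0,0]
    - [50,0,0,0,0]
    - [50,0,0,0,0]

```text
time_s: 41.3
position: [519.8, 97.2, 108.4]
tcp_rot: [3.139, -0.0, 1.622]
ft_force: [0.7, -0.2, 0.7]
gripper_width: 0.647
finger_force: 42.2
```

Emit:
send_rows:
  series:
    - [50,0,0,-0.005,0]
    - [50,0,0,0,0]
    - [50,0,0,0,0]

```text
time_s: 41.6
position: [519.8, 97.2, 108.4]
tcp_rot: [3.139, -0.0, 1.622]
ft_force: [-1.0, 0.1, 6.0]
gripper_width: 0.646
finger_force: 42.8
```

Contact made. I'll release, rise clear, move back toward the robot and check.

Emit:
send_rows:
  series:
    - [70,0,0,0,0]
    - [70,0,0,0,0]
    - [70,0,0,0,0]
    - [70,0,0,0.07,0]
    - [70,0,0,0.15,0]

```text
time_s: 42.1
position: [515.9, 96.6, 167.7]
tcp_rot: [-3.13, 0.0, 1.622]
ft_force: [0.4, 0.2, 1.0]
gripper_width: 0.821
finger_force: 0.0
```

Emit:
send_rows:
  series:
    - [70,0,0,0.15,0]
    - [70,-0.08,0.13,0,0]
    - [70,-0.08,0.13,0,0]
    - [70,-0.08,0.13,0,0]
    - [70,-0.08,0.13,0,0]

```text
time_s: 42.6
position: [422.0, 254.0, 217.1]
tcp_rot: [3.142, 0.0, 1.621]
ft_force: [1.5, -0.0, -0.5]
gripper_width: 0.821
finger_force: 0.0
```

Emit:
send_rows:
  series:
    - [70,-0.08,0.13,0,0]
    - [70,-0.08,0.13,0,0]
    - [70,0,0,0,0]
    - [70,0,0,0,0]
    - [70,0,0,0,0]

```text
time_s: 43.1
position: [375.5, 330.2, 217.0]
tcp_rot: [-3.141, 0.001, 1.621]
ft_force: [0.1, 0.2, 0.3]
gripper_width: 0.82
finger_force: 0.0
```

```bash
python3 - <<'E'
from h import *
b=get_image("top"); a=get_image("scene")
f=lambda p,x,y,w,h,W,H:cv2.resize(p["pixels"][y:y+h,x:x+w,::-1],(W,H),interpolation=2)
cv2.imwrite("pics/c6.png",np.hstack([f(b,185,150,150,105,500,350),f(a,90,110,250,250,300,350)]))
# expected lid-centre circle pixels in the crop for tins on coaster centres
for n,c in dict(blue=(519,97),red=(523.3,14.3),green=(527.6,-68.6)).items():
    t=np.linspace(0,2*np.pi,60); e=proj(b,np.c_[c[0]+28*np.cos(t),c[1]+28*np.sin(t),np.full(60,143)])
    e=(e-[185,150])*[500/150,350/105]; print(n,e.min(0).round(),e.max(0).round())
E
```

```text
blue [ 29. 183.] [141. 295.]
red [195. 176.] [307. 288.]
green [361. 168.] [473. 280.]
```

View pics/c6.png

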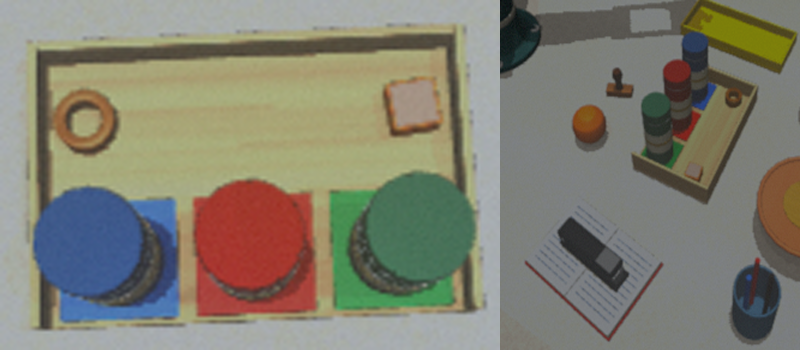

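The top view shows each tin upright on its own coaster, with the lids within about 2 mm of where they should be. The stapler is flat in the middle of the book, the tray is empty and the gripper is clear, so I'll hand in.

```bash
python3 -c "
from cell import *
print(sense()['time_s'], sign_off())"
```

```text
the job is handed in; nothing more can be done
43.2 None
```

The job is handed in at 43.2 s of the 136 s allowed: the three canisters are upright on their own coasters, within about 2 mm of centre by camera, and the stapler lies flat in the middle of the book along its long side; no canister toppled.

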